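Mount a printer guide rod between centres and set the drive lever

TASK

Get the guide rod ready for its run-out check. First push the tailstock along its bed until the rod, which lies loose in its V rests, is held end to end between the two cups with no play; then throw the drive lever on the headstock from its parking notch into the notch marked by the standing index pin, and leave it there. Leave the things standing around the tester where they are.

Things in the scene. Friction and masses are not known exactly. Their poses are not given: they have to be found in the camera images.
- machine: Rod run-out tester, fixed. Origin: on the bench top under the rod's line; z up, y along the rod from tailstock to headstock, x away from the robot (turned up to 0.28 rad). mm in this frame, here and below: aluminium bed x -40..70, y -225..195, 20 high; black V rests at y -5 and -65 hold the rod's axis at x 0, z 55; black headstock box x -40..80, y 70..190, top z 74.
- head_cup (a point): Floor centre of the headstock's steel cup, machine x 0, y 50, z 55. The cup opens towards the tailstock (-y): 26 mm outer, 16 mm inner diameter, 8 mm deep.
- pivot (a point): Lever's upright pivot, at the top of the fan-shaped light-grey metal plate on the headstock: machine x 20, y 130, z 80. The fan reaches 140 mm from it, overhanging towards the robot, with four dark notch cuts (18 x 9 mm) at radius 108. At radius 127 outside three of them stands the index pin or a flush screw (6 mm wide, 2 high); the fourth, farthest from the tailstock, is the parking notch.
- tailstock (a joint): Travel in m: 0 = fully back, grows towards the headstock (machine +y), stop at 0.080. About 2.5 N of friction; stays where left. It takes the rod along when pushed; with the rod bottomed in both cups the travel is 0.060 and it stops hard.
- tail_back (a point): Point on the tailstock's flat back face, on the rod's line, z 55 mm, at machine y = -189 mm + travel. Push here towards machine +y; nothing stands behind. The tailstock is a black block 50 (x) x 35 (y) mm, top z 76, on a foot 70 x 35 mm (z 21..33); in front a cup like the headstock's, its floor 39 mm ahead of this point.
- rod: Plain steel guide rod, 12 mm diameter, 140 mm long, 0.12 kg, lying loose in the V rests; origin at its middle, its y axis is its long axis.
- rod_mid (a point): The middle of the rod (same point as its origin).
- axis_home (a point): Fixed point of the tester where the middle of the rod is when it is held in both cups: machine x = 0, y = -20, z = 55 mm.
- lever (a joint): Lever angle in rad; starts parked. The arm points from the pivot to machine -x turned by (value - 0.675) about +z: growing values carry the knob towards the tailstock (-y). Sprung detents at 0 (parking), 0.45 (notch 1), 0.90 (2), 1.35 (3); tops halfway between, past which it snaps to the next. Stops -0.05, 1.40. 3 to 5 N at the knob moves it over a top.
- knob_top (a point): Top centre of the lever's upright black round grip: 20 mm diameter, standing free from the arm at z = 95 to 138 mm, 90 mm from the pivot, on a flat steel arm 12 mm wide, z 87..95 mm, 112 mm long.
- index_pin: Dark steel index pin, 18 mm diameter, 15 mm high, standing on the fan plate outside the notch to use; origin at the centre of its foot (z = 80 mm).
- notch1 (a point): Point on the fan plate 127 mm from the pivot outside notch 1 (lever value 0.45), where the pin or a screw stands.
- notch2 (a point): The same for notch 2 (lever value 0.90).
- notch3 (a point): The same for notch 3 (lever value 1.35), the end notch nearest the tailstock.
- glue: Bystander: green glue stick with a white cap, 34 mm diameter, 110 mm tall, standing beyond the tester; origin at its underside.
- driver: Bystander: red-handled screwdriver, 160 mm long, lying on the bench on the robot's side of the tester.
- cup: Bystander: grey plastic cup, 60 mm wide, 50 mm tall, standing beyond the tester; origin at its underside.
There are look-alikes about, which are no part of the job. Several things have the shape of the rod; the one meant has the colours described above.

How it is judged (in metres and radians):
On the way, in this order (a step that is already met when the one before it is completed fails the run):
1. the rod is held in both cups by the tailstock (value of joint tailstock above 0.057 m and y of rod_mid in the frame of machine between -0.0235 and -0.017 m and distance between rod_mid and axis_home below 0.005 m and angle between the y axis of rod and the y axis of machine, either way round below 0.05 rad), for 0.2 s.
2. the lever is in the notch marked by the index pin (((horizontal distance between notch1 and index_pin below 0.015 m and value of joint lever between 0.37 and 0.53 rad) or (horizontal distance between notch2 and index_pin below 0.015 m and value of joint lever between 0.82 and 0.98 rad) or (horizontal distance between notch3 and index_pin below 0.015 m and value of joint lever between 1.27 and 1.43 rad))), for 0.2 s.
At the end, for the whole second after the job is handed in: Rod in both cups, its middle within 3 mm along its line (5 mm in all) of the held position and parallel to it within 0.05 rad; tailstock travel above 0.057 m; lever within 0.08 rad of the notch with the index pin; rod and lever still (all of step 1 and ((horizontal distance between notch1 and index_pin below 0.015 m and value of joint lever between 0.37 and 0.53 rad) or (horizontal distance between notch2 and index_pin below 0.015 m and value of joint lever between 0.82 and 0.98 rad) or (horizontal distance between notch3 and index_pin below 0.015 m and value of joint lever between 1.27 and 1.43 rad)) and velocity of joint lever between -0.05 and 0.05 rad/s and linear speed of rod below 0.02 m/s); the robot touches nothing.
It fails at once if a bystander (glue stick, screwdriver, cup) is shifted by more than 30 mm (distance of any of glue, driver, cup from where it was at the start of the episode above 0.03 m).
It fails at once if the glue stick or cup is tipped over (angle between any of glue, cup's own z axis and vertical above 0.5 rad).
It also fails if it takes over 50 s, if anything falls off the work surface, if the arm or the gripper's body presses on something with over 40 N, if the wrist force passes 120 N, or if a joint passes its speed limit or range.

ROBOT

A 6-joint arm with a two-finger parallel gripper is mounted at the origin on the work surface. World frame = base frame: x ahead of the robot, y to its left, z up, the work surface at z = 0. Lengths are in m, angles in degrees, forces in N, time in s.
With the tool pointing down it reaches from about 0.35 to 0.85 m from the base axis. Payload 8.1 kg.
Tool frame: the origin (TCP) lies midway between the tips of the shut fingers; the grasp point (between the pads) lies 19 mm behind it; z points along the fingers, y is the line along which they close (so a half turn about z gives the same grasp; the last joint's range is limited). The gripper opens to 93 mm and grips with 3 to 60 N. Pads are 15 mm wide; open, the fingers measure 128 mm over their backs; the gripper's body (75 mm by 188 mm) begins 65 mm behind the grasp point.
Start: joints at [-78.747, 7.471, 85.268, -0, 87.261, -4.893], TCP at [0.167, -0.576, 0.219] pointing down, gripper open.
Joint ranges: [-169.43, 169.43], [-51.17, 129.36], [1.28, 143.12], [-76.62, 256.62], [0, 156.53], [-152.29, 152.29]. Speed limits (degrees/s): [136.94, 136.94, 159.86, 180, 180, 180].

INTERFACE

Orientations are given as [roll, pitch, yaw] about the fixed x, y, z axes, in that order (R = Rz(yaw) Ry(pitch) Rx(roll)).
In Python, from workcell import r gives the robot as it stands.
- The arm moves only by the tool jog_arm, never from a script. Its argument "series" is one flat list of numbers, 7 for each row, row after row: the shift along the world's x, y, z in mm, then the turn, a rotation vector about the world's x, y, z in rad, then the finger opening in mm, from 0 to 93. In form: [x, y, z, rx, ry, rz, claw, x, y, z, rx, ry, rz, claw, ...]. A call has 1 to 8 rows; each row shifts and turns the commanded pose from where the row before left it; what a row does not reach is not made up. A row lasts 1/10 s, in which the tool goes at most 50 mm and 8.59 degrees, less where a joint would pass 70% of its speed; a pose out of reach is approached as far as the arm can. A call with a gripper value outside its range is refused whole. The fingers move at their own pace and stop on an object; "squeeze" is the grip in N (left out, the last holds). Time passes only in rows, so rows that do not move let the fingers close. It gives the time, the measured TCP pose, the force, the opening and the grip force at its end, in the units of the state.
- r.sense(): the state, without advancing time (a new reading comes with each control period).
- r.grab_frame(name): name is "scene" or "top"; returns a dict with "color" (480x640x3 uint8, blue, green, red), "depth" (480x640 float32, m along the optical axis (not along the pixel's ray), 0 where there is no reading), "fx", "fy", "cx", "cy" (pixels), "world_to_cam" (4x4, takes a point from world to camera coordinates). Camera axes: x right, y down, z forward; pixel columns grow to the right and rows downward; lengths in m; the calibration is good to about 2 mm. A picture is of the moment at which its call begins.
- r.finish_job(): hands the job in; it is judged then, once.
The state is a dict: "time": time; "joint_positions": joint angles; "dq": joint speeds; "joint_efforts": joint torques, N m; "eef_pos": TCP position; "tool_rot": TCP orientation; "ft_force": force on the tool from outside, world axes, zero at the start; "wrist_torque": the same for the moment, N m; "width": opening from 0.0 (shut) to 1.0 (fully open); "grasp_force": force on a finger pad.
Only numpy, scipy, OpenCV 4.12 (cv2) and the standard library are available. Lean on these libraries where they do the work, as an engineer would, in place of code of your own. Each camera call takes 0.05 s, during which the arm holds its last target. There are 200 camera calls.

## Working session

There is one attempt and no reset: what is moved stays moved. The work goes in short steps, Python scripts to look and compute and a tool call to move; the robot and the scene stay as the last step left them, time stands still between calls to the robot, and variables do not carry over. Pictures are saved under pics/ and viewed, at most 10 in all, crops included, and the job is handed in when it is done.

Besides the shell and the picture viewer there is one more tool, called after "Call:" by a JSON object that holds its "fn" and its "kwargs", one argument or row to a line. jog_arm: Moves the arm, as the interface text tells. Its arguments: {"type":"object","properties":{"series":{"type":"array"},"squeeze":{"type":"number"}},"required":["series"]}

```bash
mkdir -p pics; python3 - <<'E'
from workcell import r
import cv2,numpy as np
for n in("scene","top"):
    f=r.grab_frame(n); cv2.imwrite(f"pics/{n}0.png",f["color"]); np.savez(f"{n}0.npz",**f)
    print(n,f["fx"],np.round(np.linalg.inv(f["world_to_cam"]),3).tolist())
s=r.sense();print({k:np.round(v,3).tolist() for k,v in s.items()})
E
```

```text
scene 617.816343696342 [[0.798, 0.517, -0.311, 0.948], [0.603, -0.674, 0.427, -0.519], [0.011, -0.528, -0.849, 0.986], [0.0, 0.0, 0.0, 1.0]]
top 614.3056394146795 [[-0.028, -0.985, 0.168, 0.443], [-0.999, 0.025, -0.022, -0.063], [0.017, -0.168, -0.986, 1.172], [0.0, 0.0, 0.0, 1.0]]
{'time': 0.1, 'joint_positions': [-78.746, 7.508, 85.323, -0.0, 87.26, -4.894], 'dq': [0.012, -0.175, -0.234, 0.114, -0.038, -0.121], 'joint_efforts': [0.002, -56.134, -49.309, 0.077, 0.029, -0.0], 'eef_pos': [0.167, -0.576, 0.218], 'tool_rot': [-179.909, -0.008, 16.148], 'ft_force': [-0.384, -0.16, -0.009], 'wrist_torque': [0.01, 0.011, -0.03], 'grasp_force': 0.0, 'width': 1.002}
```

View pics/scene0.png

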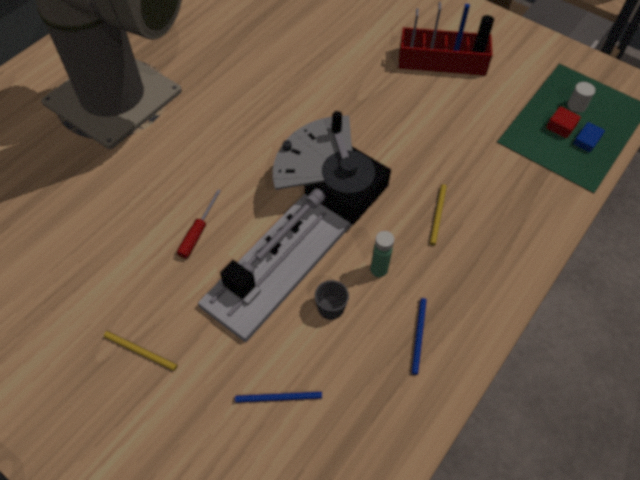

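View pics/top0.png

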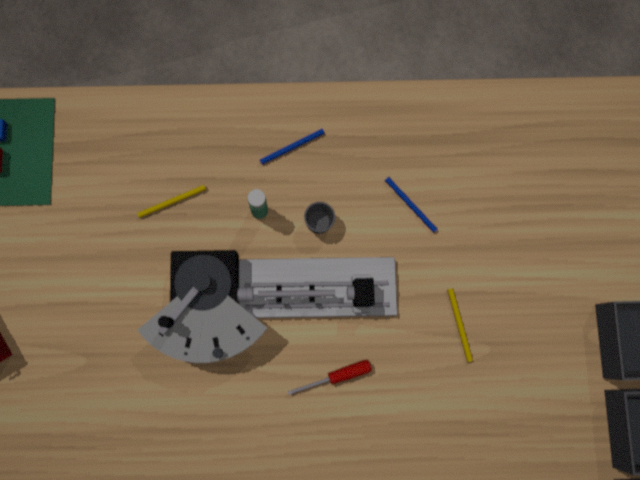

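The top view shows the tester: headstock box around (204,283), fan below it, tailstock block at (363,292), rod between them at rows ~290-300. The knob is at (166,322) and the pin seems to be at (218,350). The scene view has the pin at (287,146). Next I'll fit the bed edges and take one close crop.

```bash
cat > h.py <<'E'
import numpy as np,cv2
def ray(f,u,v,z):
    T=np.linalg.inv(f["world_to_cam"]);d=T[:3,:3]@[(u-f["cx"])/f["fx"],(v-f["cy"])/f["fy"],1];o=T[:3,3]
    return o+d*(z-o[2])/d[2]
def proj(f,p):
    q=f["world_to_cam"]@np.r_[p,1];return np.array([f["fx"]*q[0]/q[2]+f["cx"],f["fy"]*q[1]/q[2]+f["cy"]])
E
python3 - <<'E'
from h import *
t=dict(np.load("top0.npz"));s=dict(np.load("scene0.npz"))
hsv=cv2.cvtColor(t["color"],cv2.COLOR_BGR2HSV)
m=((hsv[...,1]<50)&(hsv[...,2]>90)).astype(np.uint8)
# bed long edges
top=[];bot=[]
for u in range(275,390,3):
    c=np.where(m[235:340,u])[0]+235
    top.append(ray(t,u,c.min()-.5,.02)); bot.append(ray(t,u,c.max()+.5,.02))
right=[]
for v in range(264,312,3):
    c=np.where(m[v,300:420])[0]+300; right.append(ray(t,c.max()+.5,v,.02))
def fit(P):
    P=np.array(P,np.float32)[:,:2];return cv2.fitLine(P,cv2.DIST_HUBER,0,.001,.001).ravel()
T,B,R=fit(top),fit(bot),fit(right)
for n,l in(("far",T),("near",B),("end",R)): print(n,l.round(4),np.degrees(np.arctan2(l[1],l[0])).round(2))
def inter(a,b):
    k=np.linalg.solve(np.c_[a[:2],-b[:2]],b[2:]-a[2:]);return a[2:]+k[0]*a[:2]
c1,c2=inter(T,R),inter(B,R);print("corners",c1,c2,"width",np.linalg.norm(c1-c2))
d=T[:2]*np.sign(T[1])+B[:2]*np.sign(B[1]);d/=np.linalg.norm(d)
yaw=np.arctan2(-d[0],d[1]);Rm=np.array([[np.cos(yaw),-np.sin(yaw)],[np.sin(yaw),np.cos(yaw)]])
o=((c1-Rm@[.07,-.225])+(c2-Rm@[-.04,-.225]))/2
print("yaw",yaw,"origin",o)
np.savez("m.npz",yaw=yaw,o=o)
W=lambda p:np.r_[o+Rm@np.array(p[:2]),p[2]]
pts={"pivot":(.02,.13,.08),"h1":(-.04,.07,.074),"h2":(.08,.07,.074),"h3":(.08,.19,.074),"back":(-0.0,-.189,.076),"headcup":(0,.05,.055)}
for i,a in enumerate((0,.45,.9,1.35)):
    e=a-.675; pts[f"n{i}"]=(.02-.127*np.cos(e),.13-.127*np.sin(e),.08)
e=-.675;pts["knob"]=(.02-.09*np.cos(e),.13-.09*np.sin(e),.138)
out=[]
for f,(x,y,w,h) in((t,(130,230,280,150)),(s,(190,100,220,240))):
    im=cv2.resize(f["color"][y:y+h,x:x+w],None,fx=2.6,fy=2.6,interpolation=cv2.INTER_CUBIC)
    im=cv2.convertScaleAbs(im,alpha=1.5)
    for k,p in pts.items():
        q=(proj(f,W(p))-[x,y])*2.6
        cv2.circle(im,tuple(int(a) for a in q),3,(0,0,255),1);cv2.putText(im,k,tuple(int(a)+4 for a in q),0,.4,(0,160,0),1)
    out.append(im)
for k,p in pts.items(): print(k,W(p).round(4))
cv2.imwrite("pics/c_top.png",out[0]);cv2.imwrite("pics/c_sc.png",out[1])
E
```

```text
far [ 0.0055  1.      0.6115 -0.159 ] 89.68
near [ 0.0153 -0.9999  0.5017 -0.1228] -89.12
end [ 0.9999 -0.0129  0.5585 -0.2617] -0.74
corners [ 0.61093414 -0.26241475] [ 0.5038116  -0.26102877] width 0.10713151
yaw 0.004885078 origin [ 0.54127391 -0.03679772]
pivot [0.5606 0.0933 0.08  ]
h1 [0.5009 0.033  0.074 ]
h2 [0.6209 0.0336 0.074 ]
h3 [0.6203 0.1536 0.074 ]
back [ 0.5422 -0.2258  0.076 ]
headcup [0.541  0.0132 0.055 ]
n0 [0.4611 0.1722 0.08  ]
n1 [0.4367 0.121  0.08  ]
n2 [0.437  0.0644 0.08  ]
n3 [0.4619 0.0135 0.08  ]
knob [0.4901 0.1492 0.138 ]
```

View pics/c_top.png

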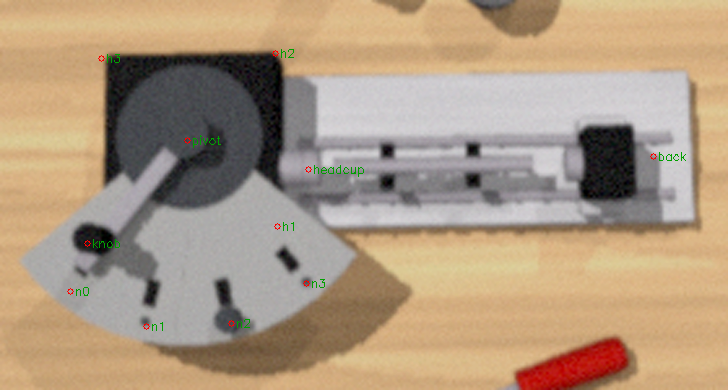

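View pics/c_sc.png

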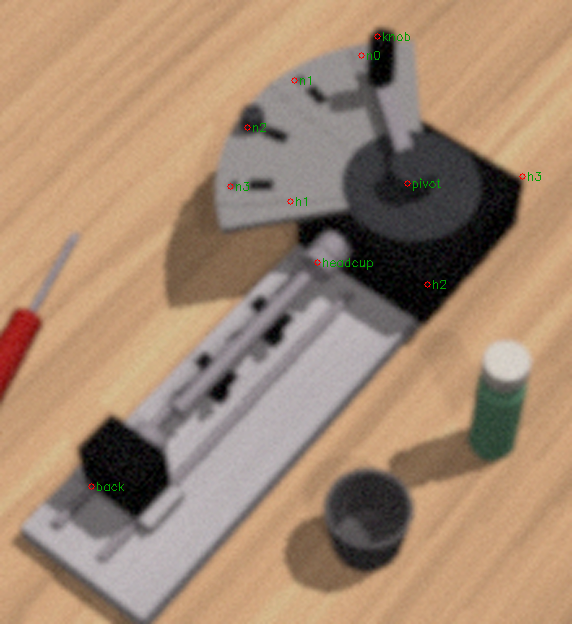

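The crops settle the choice.

- **Index pin:** the standing pin, with a shadow, is at n2 (crop (230,320), full-frame top view (218,353), scene (286,147)). Look-alikes are the flush screws at n1 (185,354) and n3 (248,340), so the target is notch 2, lever 0.90.
- **Rod:** the grey one in the V rests at about (290,293) top. The look-alikes are the yellow sticks (172,201) and (460,325), and the blue ones (292,146) and (411,205).
- **Tailstock:** its back edge is about 12 mm ahead of travel 0.

I'll approach behind the tailstock first.

Call:
{"fn": "jog_arm", "kwargs": {
  "series": [38,31,0,0,0,-0.14,0,38,31,0,0,0,-0.14,0,38,31,0,0,0,0,0,38,31,0,0,0,0,0,38,31,0,0,0,0,0,38,31,0,0,0,0,0,38,31,0,0,0,0,0,38,31,0,0,0,0,0]
}}

```text
time: 0.9
eef_pos: [0.472, -0.3266, 0.2183]
tool_rot: [-180.0, 0.0, 0.1]
ft_force: [0.4, -1.9, 0.5]
width: 0.359
grasp_force: 0.0
```

Call:
{"fn": "jog_arm", "kwargs": {
  "series": [34,24,0,0,0,0,0,34,24,0,0,0,0,0,0,0,-40,0,0,0,0,0,0,-40,0,0,0,0,0,0,-40,0,0,0,0,0,0,-30,0,0,0,0,0,0,-18,0,0,0,0,0,0,0,0,0,0,0]
}}

```text
time: 1.7
eef_pos: [0.536, -0.2785, 0.0463]
tool_rot: [-179.8, 0.4, 0.1]
ft_force: [-0.5, 0.6, -0.2]
width: 0.007
grasp_force: 0.0
```

Call:
{"fn": "jog_arm", "kwargs": {
  "series": [1,8,0,0,0,0,0,1,8,0,0,0,0,0,0,8,0,0,0,0,0,0,8,0,0,0,0,0,0,8,0,0,0,0,0,0,8,0,0,0,0,0,0,8,0,0,0,0,0,0,8,0,0,0,0,0]
}}

```text
time: 2.5
eef_pos: [0.5411, -0.2162, 0.0509]
tool_rot: [179.9, -0.0, 0.1]
ft_force: [1.1, -2.9, -0.0]
width: 0.007
grasp_force: 1.6
```

Call:
{"fn": "jog_arm", "kwargs": {
  "series": [0,4,0,0,0,0,0,0,4,0,0,0,0,0,0,4,0,0,0,0,0,0,4,0,0,0,0,0,0,3,0,0,0,0,0,0,3,0,0,0,0,0]
}}

```text
time: 3.1
eef_pos: [0.5412, -0.1945, 0.0509]
tool_rot: [180.0, -0.0, 0.1]
ft_force: [2.5, -3.4, -0.7]
width: 0.004
grasp_force: 2.0
```

Call:
{"fn": "jog_arm", "kwargs": {
  "series": [0,2,0,0,0,0,0,0,2,0,0,0,0,0,0,2,0,0,0,0,0,0,0,0,0,0,0,0]
}}

```text
time: 3.5
eef_pos: [0.5411, -0.1882, 0.0508]
tool_rot: [180.0, -0.0, 0.1]
ft_force: [2.5, -3.4, 1.3]
width: 0.007
grasp_force: 1.4
```

Call:
{"fn": "jog_arm", "kwargs": {
  "series": [0,1,0,0,0,0,0,0,1,0,0,0,0,0,0,1,0,0,0,0,0,0,0,0,0,0,0,0]
}}

```text
time: 3.9
eef_pos: [0.541, -0.1853, 0.0507]
tool_rot: [180.0, -0.0, 0.1]
ft_force: [2.9, -3.6, 2.3]
width: 0.006
grasp_force: 1.8
```

Call:
{"fn": "jog_arm", "kwargs": {
  "series": [0,1,0,0,0,0,0,0,1,0,0,0,0,0,0,0,0,0,0,0,0]
}}

```text
time: 4.2
eef_pos: [0.5409, -0.1832, 0.0507]
tool_rot: [-180.0, -0.0, 0.1]
ft_force: [2.9, -3.8, 1.7]
width: 0.005
grasp_force: 1.8
```

Call:
{"fn": "jog_arm", "kwargs": {
  "series": [0,1,0,0,0,0,0,0,1,0,0,0,0,0,0,0,0,0,0,0,0]
}}

```text
time: 4.5
eef_pos: [0.5408, -0.1812, 0.0506]
tool_rot: [-180.0, 0.0, 0.1]
ft_force: [1.1, -3.1, 2.0]
width: 0.006
grasp_force: 1.8
```

Call:
{"fn": "jog_arm", "kwargs": {
  "series": [0,1,0,0,0,0,0,0,1,0,0,0,0,0,0,0,0,0,0,0,0]
}}

```text
time: 4.8
eef_pos: [0.5409, -0.1803, 0.0507]
tool_rot: [179.9, -0.0, 0.1]
ft_force: [3.3, -9.3, 1.6]
width: 0.005
grasp_force: 4.3
```

Call:
{"fn": "jog_arm", "kwargs": {
  "series": [0,1,0,0,0,0,0,0,0,0,0,0,0,0]
}}

```text
time: 5.0
eef_pos: [0.5409, -0.1802, 0.0508]
tool_rot: [179.8, -0.0, 0.1]
ft_force: [1.6, -12.3, 0.1]
width: 0.004
grasp_force: 6.2
```

```bash
python3 - <<'E'
from workcell import r
from h import *
o=[]
for n,(x,y,w,h) in(("top",(225,240,190,90)),("scene",(190,180,160,150))):
    f=r.grab_frame(n);np.savez(f"{n}1.npz",**f)
    im=cv2.resize(f["color"][y:y+h,x:x+w],None,fx=4,fy=4,interpolation=cv2.INTER_CUBIC) if n=="top" else cv2.resize(f["color"][y+0:y+h,x:x+w],(240*1,225))
    o.append(cv2.convertScaleAbs(im,alpha=1.5))
b=np.zeros((225,760,3),np.uint8);b[:,:240]=o[1]
cv2.imwrite("pics/p1.png",np.vstack([o[0],b]))
E
```

```text
(no output)
```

View pics/p1.png

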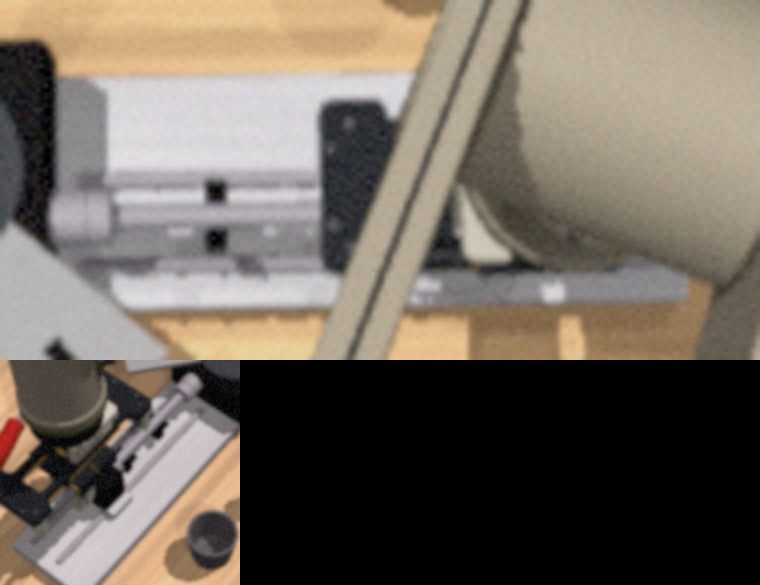

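The stop came at TCP y −0.180, close to the expected −0.183, with the force rising to 12 N. The crop shows the rod running into the head cup at (85,215). I'll back off and look with the arm clear.

Call:
{"fn": "jog_arm", "kwargs": {
  "series": [0,0,0,0,0,0,0,0,-4,0,0,0,0,0,0,-12,0,0,0,0,0,0,-12,20,0,0,0,0,0,0,45,0,0,-0.1,0,0,0,45,0,0,-0.1,40,-30,0,40,0,0,-0.1,40,-40,-10,20,0,0,-0.1,40]
}}

```text
time: 5.9
eef_pos: [0.4718, -0.2162, 0.2243]
tool_rot: [-180.0, -0.2, -22.9]
ft_force: [-0.6, -0.5, 1.6]
width: 0.216
grasp_force: 0.0
```

Call:
{"fn": "jog_arm", "kwargs": {
  "series": [-40,-25,0,0,0,-0.1,40,-40,-25,0,0,0,-0.1,40,-20,-25,0,0,0,-0.075,40]
}}

```text
time: 6.2
eef_pos: [0.3681, -0.2915, 0.2204]
tool_rot: [-180.0, 0.1, -38.8]
ft_force: [1.5, -0.2, 0.3]
width: 0.417
grasp_force: 0.0
```

```bash
python3 - <<'E'
from workcell import r
from h import *
m=np.load("m.npz");o=m["o"];yaw=float(m["yaw"]);R=np.array([[np.cos(yaw),-np.sin(yaw)],[np.sin(yaw),np.cos(yaw)]])
W=lambda p:np.r_[o+R@np.array(p[:2]),p[2]]
pts={"pv":(.02,.13,.08),"hc":(0,.05,.055),"bk":(0,-.129,.076),"fr":(0,-.094,.076),"n2":(.02-.127*np.cos(.225),.13-.127*np.sin(.225),.08),"kn":(.02-.09*np.cos(.675),.13+.09*np.sin(.675),.138)}
o2=[]
for n,(x,y,w,h) in(("top",(130,240,250,120)),("scene",(190,100,220,240))):
    f=r.grab_frame(n);np.savez(f"{n}2.npz",**f);k=3 if n=="top" else 1.9
    im=cv2.convertScaleAbs(cv2.resize(f["color"][y:y+h,x:x+w],None,fx=k,fy=k,interpolation=cv2.INTER_CUBIC),alpha=1.6)
    for a,p in pts.items():
        q=(proj(f,W(p))-[x,y])*k;cv2.circle(im,tuple(int(v) for v in q),2,(0,0,255),1)
    cv2.imwrite(f"pics/{n}2.png",im)
print(np.round(r.sense()["joint_positions"],1),r.sense()["eef_pos"])
E
```

```text
[-44.8 -12.9 104.9  -0.   88.2  84.2] [ 0.36809265 -0.29329212  0.22024409]
```

View pics/top2.png

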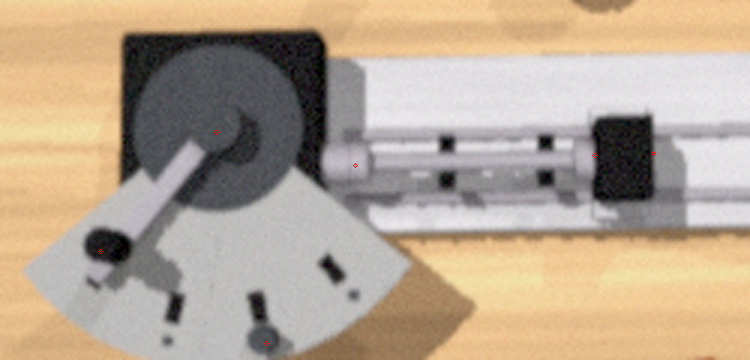

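View pics/scene2.png

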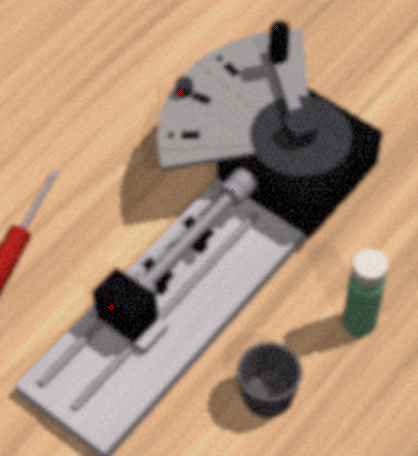

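The tailstock back edge is at its predicted 0.060 position (653,155), and the rod sits in both cups. The knob is at (101,243) in the crop, which gives about (0.493, 0.149). Now I'll move over it.

Call:
{"fn": "jog_arm", "kwargs": {
  "series": [12,44,0,0,0,0,60,12,44,0,0,0,0,60,12,44,0,0,0,0,60,12,44,0,0,0,0,60,13,44,0,0,0,0,60,13,44,0,0,0,0,60,13,44,0,0,0,0,60,13,44,0,0,0,0,60]
}}

```text
time: 7.1
eef_pos: [0.4706, 0.0635, 0.2202]
tool_rot: [180.0, 0.1, -38.4]
ft_force: [1.1, -0.1, 0.7]
width: 0.64
grasp_force: 0.0
```

Call:
{"fn": "jog_arm", "kwargs": {
  "series": [12,44,0,0,0,0,60,13,45,0,0,0,0,60,0,0,0,0,0,0,60,0,0,0,0,0,0,60]
}}

```text
time: 7.5
eef_pos: [0.4951, 0.1512, 0.2196]
tool_rot: [179.9, 0.1, -38.3]
ft_force: [0.6, -0.2, -0.4]
width: 0.645
grasp_force: 0.0
```

Call:
{"fn": "jog_arm", "kwargs": {
  "series": [-2,-2,-25,0,0,0,60,0,0,-25,0,0,0,60,0,0,-25,0,0,0,60,0,0,-20,0,0,0,60,0,0,-14,0,0,0,60,0,0,0,0,0,0,30,0,0,0,0,0,0,30,0,0,0,0,0,0,30],
  "squeeze": 5
}}

```text
time: 8.3
eef_pos: [0.4949, 0.1476, 0.1131]
tool_rot: [-179.9, -0.1, -38.6]
ft_force: [0.2, -0.0, 0.4]
width: 0.435
grasp_force: 0.0
```

Call:
{"fn": "jog_arm", "kwargs": {
  "series": [0,0,0,0,0,0,22,0,0,0,0,0,0,22,0,0,0,0,0,0,22,0,0,0,0,0,0,16,0,0,0,0,0,0,16],
  "squeeze": 4
}}

```text
time: 8.8
eef_pos: [0.4941, 0.1478, 0.112]
tool_rot: [-180.0, -0.0, -38.6]
ft_force: [-0.7, 1.2, 2.2]
width: 0.215
grasp_force: 4.0
```

The opening stopped at 20 mm, the knob's diameter, so the knob is between the pads. I'll loosen slightly and swing it along the arc to 0.90.

Call:
{"fn": "jog_arm", "kwargs": {
  "series": [0,0,0,0,0,0,26,-5,-7,0,0,0,0.1,26,-5,-8,0,0,0,0.1,26,-4,-8,0,0,0,0.1,26,-3,-9,0,0,0,0.1,26,-2,-9,0,0,0,0.1,26,-1,-9,0,0,0,0.1,26]
}}

```text
time: 9.5
eef_pos: [0.4737, 0.0978, 0.1115]
tool_rot: [-180.0, 0.0, -4.0]
ft_force: [1.8, 2.3, -1.4]
width: 0.279
grasp_force: 1.4
```

Call:
{"fn": "jog_arm", "kwargs": {
  "series": [0,-9,0,0,0,0.1,26,1,-9,0,0,0,0.1,26,2,-9,0,0,0,0.1,26,0,0,0,0,0,0,26,0,0,0,0,0,0,26,0,0,0,0,0,0,26]
}}

```text
time: 10.1
eef_pos: [0.4767, 0.071, 0.1115]
tool_rot: [-180.0, 0.0, 12.9]
ft_force: [0.1, -0.2, -0.4]
width: 0.28
grasp_force: 0.1
```

Call:
{"fn": "jog_arm", "kwargs": {
  "series": [0,0,0,0,0,0,55,0,0,0,0,0,0,55,0,0,0,0,0,0,55,0,0,0,0,0,0,55,0,0,30,0,0,0,55,0,0,40,0,0,0,55,0,0,40,0,0,0,55,-30,-30,10,0,0,0,55]
}}

```text
time: 10.9
eef_pos: [0.4504, 0.042, 0.2369]
tool_rot: [179.9, -0.5, 13.1]
ft_force: [0.7, -1.8, 0.9]
width: 0.592
grasp_force: 0.0
```

Call:
{"fn": "jog_arm", "kwargs": {
  "series": [-30,-35,0,0,0,0,55,-30,-35,0,0,0,0,55,-20,-40,0,0,0,0,55,0,-45,0,0,0,0,55,0,-45,0,0,0,0,55,0,-45,0,0,0,0,55,0,-40,0,0,0,0,55,0,0,0,0,0,0,55]
}}

```text
time: 11.7
eef_pos: [0.366, -0.2482, 0.2313]
tool_rot: [180.0, 0.1, 12.7]
ft_force: [0.1, 0.2, -0.5]
width: 0.59
grasp_force: 0.0
```

```bash
python3 - <<'E'
from workcell import r
from h import *
f=r.grab_frame("top");g=r.grab_frame("scene")
a=cv2.convertScaleAbs(cv2.resize(f["color"][240:370,130:390],None,fx=3,fy=3,interpolation=cv2.INTER_CUBIC),alpha=1.6)
cv2.imwrite("pics/end.png",a);print(r.sense()["eef_pos"],r.sense()["ft_force"])
E
```

```text
[ 0.36651404 -0.24474858  0.23137331] [ 0.59595723  0.12310112 -0.41570639]
```

View pics/end.png

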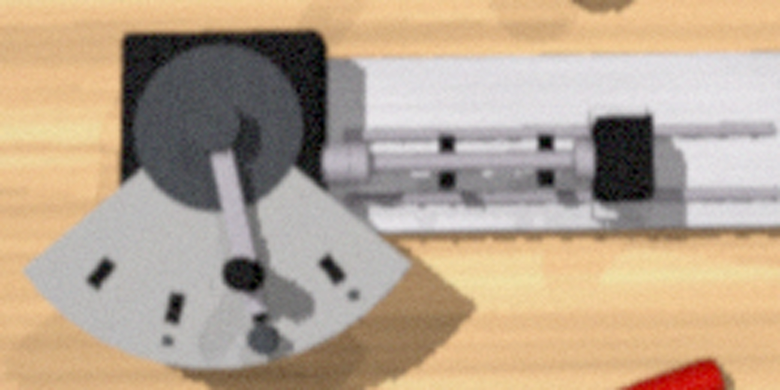

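The lever arm covers notch 2 and points at the pin (263,338). The rod is still held between the cups, from (345,160) to (585,160). The arm is clear, so I'm handing in.

```bash
python3 -c "
from workcell import r
print(r.finish_job())"
```

```text
the job is handed in; nothing more can be done
None
```

I handed the job in at about 12 s on the robot's clock: the rod is held between both cups, the lever is in notch 2 at the index pin, and the arm never went near the bystanders; the hand-in returned no verdict.

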